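Honing steel out of the half-open showcase

ROBOT

A 6-joint arm with a two-finger parallel gripper is mounted at the origin on the work surface. World frame = base frame: x ahead of the robot, y to its left, z up, the work surface at z = 0. Lengths are in mm, angles in rad, forces in N, time in s.
With the tool pointing down it reaches from about 300 to 775 mm from the base axis. Payload 14.6 kg.
Tool frame: the origin (TCP) lies at the very end of the fingers, on their centre line; the grasp point (between the pads) lies 19 mm behind it; z points along the fingers, y is the line along which they close (so a half turn about z gives the same grasp; the last joint's range is limited). The gripper opens to 94 mm and grips with 3 to 60 N. Pads are 16 mm wide; open, the fingers measure 119 mm over their backs; the gripper's body (75 mm by 177 mm) begins 78 mm behind the grasp point.
Start: joints at [1.261, 0.3, 1.521, -0, 1.321, -0.067], TCP at [132.23, 533.858, 205.446] pointing down, gripper open.
Joint ranges: [-3.03, 3.03], [-0.79, 2.21], [0.23, 2.52], [-1.04, 4.18], [0, 3.07], [-2.55, 2.55]. Speed limits (rad/s): [2.22, 2.22, 2.57, 3.14, 3.14, 3.14].

INTERFACE

Orientations are given as [roll, pitch, yaw] about the fixed x, y, z axes, in that order (R = Rz(yaw) Ry(pitch) Rx(roll)).
In Python, from cell import manip, camera, get_calibration gives the robot as it stands. The module is installed in compiled form; this text tells all that it offers.
- The arm moves only by the tool jog_arm, never from a script. Its argument "plan" is one flat list of numbers, 6 for each row, row after row: the shift along the world's x, y, z in m, then the turn, a rotation vector about the world's x, y, z in degrees. A call has 1 to 20 rows; each row is the pose to reach, as a shift and turn from the pose commanded when the call began; what a row does not reach only later rows make up. A row lasts 1/10 s, in which the tool goes at most 50 mm and 8.59 degrees, less where a joint would pass 70% of its speed; a pose out of reach is approached as far as the arm can. A call with a gripper value outside its range is refused whole. "claw" is the finger opening in m, from 0 to 0.094, set as the call begins (left out, the last holds). The fingers move at their own pace and stop on an object; "force" is the grip in N (left out, the last holds). Time passes only in rows, so rows that repeat a pose let the fingers close. It gives the time, the measured TCP pose, the force, the opening and the grip force at its end, in the units of the state.
- manip.read_state(): the state, without advancing time (a new reading comes with each control period).
- camera(name): name is "scene" or "top"; returns (picture, depth): 400x640x3 uint8, red, green, blue; 400x640 float32, mm along the optical axis (not along the pixel's ray), 0 where there is no reading.
- get_calibration(name): a dict with "fx", "fy", "cx", "cy" (pixels), "k1" (the pictures are not rectified: a ray, as slopes to the right and down, at radius r is drawn at 1 + k1 r^2 times it, then the intrinsics apply), "origin" and "attitude" of the camera in the world. Camera axes: x right, y down, z forward; pixel columns grow to the right and rows downward; lengths in mm; the calibration is good to about 2 mm. A picture is of the moment at which its call begins. get_calibration takes no time and is no camera call.
- manip.sign_off(): hands the job in; it is judged then, once.
The state is a dict: "clock": time; "joints": joint angles; "qd": joint speeds; "effort": joint torques, N m; "eef_pos": TCP position; "eef_rot": TCP orientation; "wrist_force": force on the tool from outside, world axes, zero at the start; "moment": the same for the moment, N m; "finger_gap": finger opening in mm; "finger_force": force on a finger pad.
Only numpy, scipy, OpenCV 4.12 (cv2) and the standard library are available. Lean on these libraries where they do the work, as an engineer would, in place of code of your own. Each camera call takes 0.05 s, during which the arm holds its last target. There are 200 camera calls.

TASK

A customer wants to see the honing steel in the countertop showcase. First stand the two jars that were left on its sliding lid upright, without dropping them, in the two empty cells of the divided crate, one per cell; then slide the lid open. Tilt the steel out through the half opening without disturbing anything else, and finish still holding it in the gripper, motionless, all of it about a hand's breadth above the level of the showcase's top and touching nothing else.

Things in the scene. Friction and masses are not known exactly. Their poses are not given: they have to be found in the camera images.
- case: Countertop showcase, flat wooden box fixed to the counter, 434 mm long (x axis), 214 mm wide, 79 mm high. Origin: centre of its underside. Inside 410 x 190 mm, floor 12 mm up. The -x end wall is 66 mm high, the others 72 to 79 mm. Its +x half is roofed by a fixed clear pane, its -x half by the sliding lid, which runs to +x below that pane. A felt strip 6 mm high crosses the floor at x = 60 mm.
- opening (a point): Centre of the opening that the fully open lid leaves, in the plane of the lid's lower face, 66 mm above the counter: 189 mm long (case x, from the -x end wall to the lid's edge) and 190 mm wide (case y, between the side walls, which are 79 mm high). Axes as the case's.
- pane_edge (a point): Middle of the fixed pane's -x edge, on its upper face, 77 mm above the counter. The pane is 4 mm thick and runs from here to the case's +x end. The sliding lid lies one level lower: 4 mm thick, upper face 70 mm above the counter.
- lid (a joint): Sliding lid: 0 closed, grows towards the case's +x, 0.200 m fully open. Slides against about 1.5 N of friction plus light drag and stays where it is left. At the start it may be up to 10 mm ajar.
- lid_pull (a point): Centre of the lid's aluminium pull bar: 12 mm thick (case x), 80 mm wide (case y), 32 mm high, standing on the lid at its -x edge, mid-width, its top 102 mm above the counter. It moves with the lid; when fully open it stands 5 mm short of the fixed pane's edge.
- steel_grip (a point): Centre of the handle of the honing steel (315 mm long, about 0.24 kg), loose in the case, roughly along its x axis. Axes: x along the steel to the rod's tip, z up. The black handle (125 mm with cap and guard, 26 mm wide, 24 mm high; guard 32 mm wide) lies flat on the floor below the sliding lid; the rod, 12 mm thick, lies on the felt strip. Centre of mass about 69 mm ahead of this point.
- steel_butt (a point): Middle of the handle's end face, 61 mm behind steel_grip along the steel's -x.
- steel_tip (a point): Tip of the rod, 254 mm ahead of steel_grip along the steel's +x.
- jar_a_mid (a point): Jar, white ceramic with a flat wooden lid, 50 mm across, 103 mm high, about 0.2 kg, standing on the sliding lid. This point is its centre, half-way up.
- jar_b_mid (a point): A second, equal jar on the sliding lid; this point is its centre, half-way up.
- cell_1 (a point): Centre of the floor of the crate's first cell (nearest the robot), empty. Axes: x along the row from cell 1 to cell 4, z up. The crate is a fixed wooden box 273 x 72 mm, 57 mm high, with one row of four cells 67 mm apart, each 62 x 62 mm inside, floor 5 mm above the counter.
- cell_2 (a point): Centre of the floor of the second cell, empty.
- jar_c_mid (a point): Centre, half-way up, of an equal jar already standing in the third cell. Leave it there.
- jar_d_mid (a point): Centre, half-way up, of an equal jar already standing in the fourth cell. Leave it there.
- beaker: White measuring beaker, 72 mm across, 100 mm high, standing near the case. Origin: centre of its underside. Leave it alone.
- funnel: Steel funnel standing on its wide mouth, 92 mm across, 125 mm high. Origin: centre of its underside. Leave it alone.

How it is judged (in metres and radians):
On the way, in this order (a step that is already met when the one before it is completed fails the run):
1. both jars stand upright in the two empty cells, one in each, let go (((horizontal distance between jar_a_mid and cell_1 below 0.012 m and height (world z) of each of jar_a_mid, jar_b_mid below 0.062 m and angle between each of jar_a_mid, jar_b_mid's own z axis and vertical below 0.12 rad and horizontal distance between jar_b_mid and cell_2 below 0.012 m) or (horizontal distance between jar_a_mid and cell_2 below 0.012 m and height (world z) of each of jar_a_mid, jar_b_mid below 0.062 m and angle between each of jar_a_mid, jar_b_mid's own z axis and vertical below 0.12 rad and horizontal distance between jar_b_mid and cell_1 below 0.012 m)) and contact force between each of jar_a, jar_b and the fingers below 0.05 N), for 0.2 s.
2. the lid is slid open (at least 120 mm) (value of joint lid above 0.12 m), for 0.2 s.
At the end, for the whole second after the job is handed in: Steel held still by the gripper, both its ends over 130 mm above the counter (50 mm over the showcase), touching nothing else. Two jars upright (7 degrees), one in each formerly empty cell, within 12 mm of its centre and on its floor; the other two still upright (height (world z) of each of steel_butt, steel_tip above 0.13 m and contact force between honing_steel and the fingers above 1 N and linear speed of honing_steel below 0.03 m/s and angular speed of honing_steel below 0.2 rad/s and contact force between honing_steel and case below 0.05 N and contact force between honing_steel and crate below 0.05 N and contact force between honing_steel and jar_a below 0.05 N and contact force between honing_steel and jar_b below 0.05 N and contact force between honing_steel and jar_c below 0.05 N and contact force between honing_steel and jar_d below 0.05 N and contact force between honing_steel and beaker below 0.05 N and contact force between honing_steel and funnel below 0.05 N and ((horizontal distance between jar_a_mid and cell_1 below 0.012 m and height (world z) of each of jar_a_mid, jar_b_mid below 0.062 m and angle between each of jar_a_mid, jar_b_mid's own z axis and vertical below 0.12 rad and horizontal distance between jar_b_mid and cell_2 below 0.012 m) or (horizontal distance between jar_a_mid and cell_2 below 0.012 m and height (world z) of each of jar_a_mid, jar_b_mid below 0.062 m and angle between each of jar_a_mid, jar_b_mid's own z axis and vertical below 0.12 rad and horizontal distance between jar_b_mid and cell_1 below 0.012 m)) and angle between each of jar_c_mid, jar_d_mid's own z axis and vertical below 0.12 rad); the arm keeps its last pose, push and grip.
It fails at once if a jar that is being moved is tipped over (more than 45 degrees) (angle between any of jar_a_mid, jar_b_mid's own z axis and vertical above 0.78 rad).
It fails at once if a jar already in the crate is taken out or tipped (moved over 25 mm or tilted over 25 degrees) (distance of any of jar_c_mid, jar_d_mid from where it was at the start of the episode above 0.025 m or angle between any of jar_c_mid, jar_d_mid's own z axis and vertical above 0.44 rad).
It fails at once if the beaker or the funnel is displaced (over 25 mm) (distance of any of beaker, funnel from where it was at the start of the episode above 0.025 m).
It fails at once if a jar is dropped (falls free at over 0.6 m/s, some 2 cm) ((contact force between jar_a and the fingers below 0.05 N and linear speed of jar_a above 0.6 m/s) or (contact force between jar_b and the fingers below 0.05 N and linear speed of jar_b above 0.6 m/s)).
It also fails if it takes over 66 s, if anything falls off the work surface, if the arm or the gripper's body presses on something with over 40 N, if the wrist force passes 120 N, or if a joint passes its speed limit or range.

## Working session

There is one attempt and no reset: what is moved stays moved. The work goes in short steps, Python scripts to look and compute and a tool call to move; the robot and the scene stay as the last step left them, time stands still between calls to the robot, and variables do not carry over. Pictures are saved under pics/ and viewed, at most 13 in all, crops included, and the job is handed in when it is done.

Besides the shell and the picture viewer there is one more tool, called after ">>>" as name(argument=value, ...) on one line, values as JSON. jog_arm: Moves the arm, as the interface text tells. Its arguments: {"type":"object","properties":{"plan":{"type":"array"},"claw":{"type":"number"},"force":{"type":"number"}},"required":["plan"]}

```bash
mkdir -p pics; cat > h.py <<'E'
import numpy as np, cv2
from cell import manip, camera, get_calibration
from scipy.spatial.transform import Rotation as R
def rot(a):
    a=np.array(a,float)
    return a if a.shape==(3,3) else R.from_euler('xyz',a).as_matrix()
def shot(n,f):
    p,d=camera(n); cv2.imwrite(f'pics/{f}.png',p[:,:,::-1]); np.save(f'pics/{f}.npy',d); return p,d
def ray(c,u,v):
    K=np.array([[c['fx'],0,c['cx']],[0,c['fy'],c['cy']],[0,0,1]])
    q=cv2.undistortPoints(np.array([[[u,v]]],float),K,np.array([c['k1'],0,0,0.]))[0,0]
    return np.array([q[0],q[1],1])
def at_z(n,u,v,z):
    c=get_calibration(n); o=np.array(c['origin']); r=rot(c['attitude'])@ray(c,u,v)
    return o+r*(z-o[2])/r[2]
def at_d(n,u,v,d):
    c=get_calibration(n); return np.array(c['origin'])+rot(c['attitude'])@ray(c,u,v)*d
E
python3 - <<'E'
from h import *
for n in('scene','top'):
    print(get_calibration(n)); shot(n,n+'0')
print(manip.read_state())
a=cv2.imread('pics/top0.png')
cv2.imwrite('pics/top0b.png',cv2.resize(a,(800,500)))
E
```

```text
{'fx': 435.53646524171234, 'fy': 435.53646524171234, 'cx': 318.7936560542767, 'cy': 197.42439729973424, 'k1': 0.03482241375581842, 'origin': array([1061.37182294, -625.76270527,  605.39500414]), 'attitude': array([-2.15935456,  0.01105075,  0.62811695])}
{'fx': 395.1119670147627, 'fy': 395.1119670147627, 'cx': 314.94505384914737, 'cy': 196.1460602349244, 'k1': -0.09987523822479999, 'origin': array([ 413.25261105,    3.99768606, 1085.02428928]), 'attitude': array([-2.97596183,  0.01415321, -1.5712153 ])}
{'clock': 0.1, 'joints': array([ 1.26135535e+00,  3.00408652e-01,  1.52153356e+00, -3.18570241e-06,
        1.32072018e+00, -6.65999014e-02]), 'qd': array([ 0.00065812, -0.00162571,  0.00011692,  0.00079338,  0.00092085,
       -0.00061485]), 'effort': array([ 1.90902210e-03, -5.32645226e+01, -3.53282654e+01,  7.09974580e-02,
        2.34579819e-02, -9.17158445e-05]), 'eef_pos': array([132.18173263, 533.62496869, 204.94069312]), 'eef_rot': array([-3.14052509e+00, -6.81125375e-05,  2.89875234e+00]), 'wrist_force': array([-0.80148579,  0.05156562,  0.24227036]), 'moment': array([0.04011679, 0.01201403, 0.04011747]), 'finger_force': 0.0, 'finger_gap': 94.0961916287708}
```

View pics/top0.png

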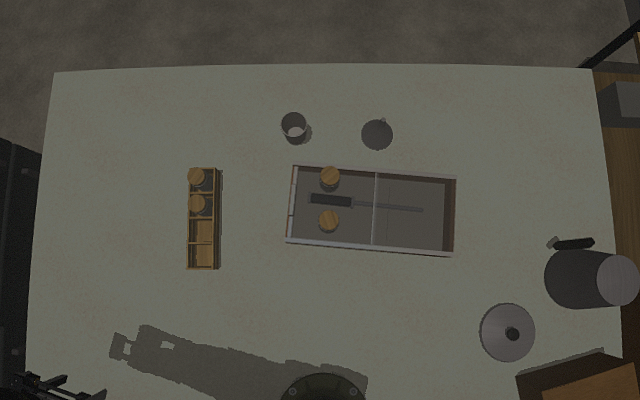

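View pics/scene0.png

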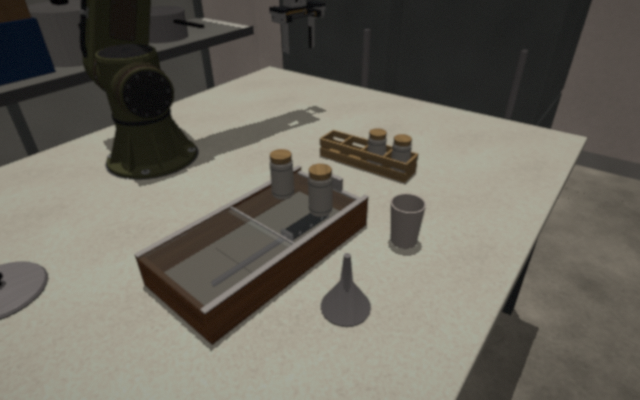

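Top view: the crate is at the left (187-220, 167-270), with its empty cells at the lower end. The case spans (287-456, 165-257), with the lid half to the left and the pull bar near (292,200). The jar lids are at (330,177) and (329,221), the beaker at (294,127) and the funnel at (377,134). I'll enlarge it.

```bash
python3 - <<'E'
from h import *
a=cv2.imread('pics/top0.png')
c=a[100:280,175:465]
c=cv2.convertScaleAbs(c,alpha=1.6,beta=10)
cv2.imwrite('pics/c1.png',cv2.resize(c[60:165,105:290],None,fx=4.3,fy=4.3,interpolation=cv2.INTER_CUBIC))
cv2.imwrite('pics/c2.png',cv2.resize(c[60:175,5:165],None,fx=5,fy=5,interpolation=cv2.INTER_CUBIC))
E
```

```text
(no output)
```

View pics/c1.png

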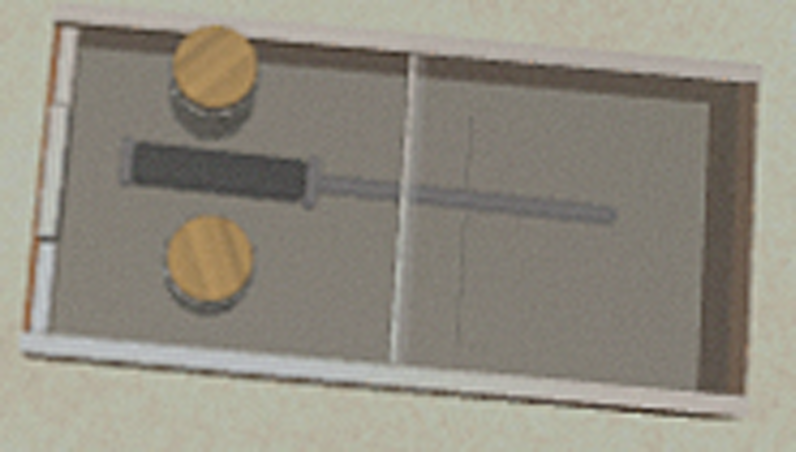

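View pics/c2.png

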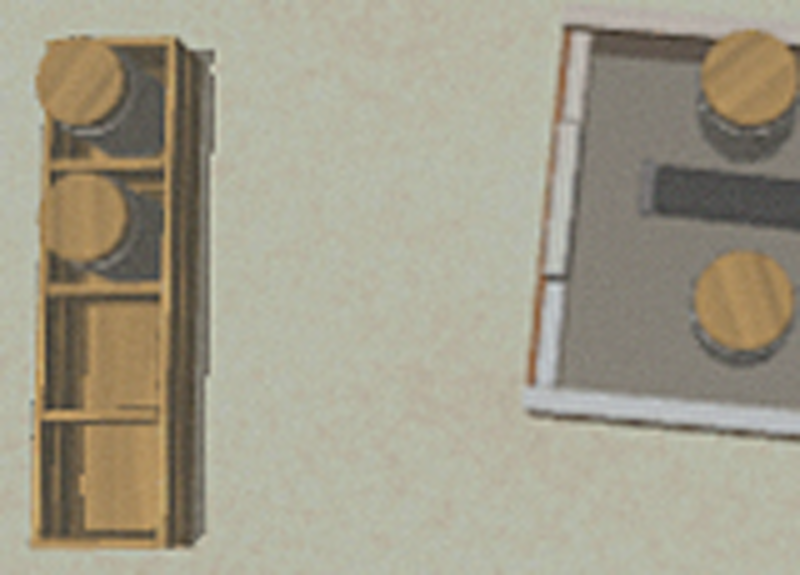

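```bash
python3 - <<'E'
from h import *
def P(c,u,v,z):
    s,x0,y0=(4.3,280,160) if c==1 else (5,180,160)
    return at_z('top',(u+.5)/s-.5+x0,(v+.5)/s-.5+y0,z)
def pr(n,p): print(n,np.round(p,1))
cr=np.array([P(2,u,v,57) for u,v in((48,38),(178,38),(165,545),(32,545))])
pr('crate',cr);pr('len',[np.linalg.norm(cr[i]-cr[i-1]) for i in range(4)])
ctr=cr.mean(0);ax=(cr[0]+cr[1]-cr[2]-cr[3]);ax/=np.linalg.norm(ax);pr('ctr',ctr);pr('ax',np.degrees(np.arctan2(ax[1],ax[0])))
for k in range(4):pr('cell%d'%(k+1),ctr+ax*67*(k-1.5))
cs=np.array([P(1,u,v,79) for u,v in((57,10),(762,68),(745,408),(22,345))])
pr('case',cs);pr('len',[np.linalg.norm(cs[i]-cs[i-1]) for i in range(4)])
ctr=cs.mean(0);ax=(cs[1]+cs[2]-cs[0]-cs[3]);ax/=np.linalg.norm(ax);pr('ctr',ctr);pr('yaw',np.degrees(np.arctan2(ax[1],ax[0])))
pr('jar',P(1,214,66,173));pr('jar',P(1,209,258,173))
pr('jarc',P(2,84,218,108));pr('jard',P(2,80,82,108))
b=P(1,122,161,30);t=P(1,616,215,24);pr('butt',b);pr('tip',t);d=t-b;pr('L',np.linalg.norm(d));pr('yaw',np.degrees(np.arctan2(d[1],d[0])))
pr('pull',[P(1,58,105,102),P(1,45,238,102)])
pr('paneedge',[P(1,411,55,77),P(1,396,360,77)])
# depth points for jars top / beaker/ funnel
pr('beaker',at_z('top',294,122,100)); pr('funnel',at_z('top',377,134,40))
# depth clusters: jars lids
d=np.load('pics/top0.npy');c=get_calibration('top')
for n,(u,v) in dict(jA=(329.5,175),jB=(328.5,220),jc=(196.5,203.5),jd=(196,176),rim=(283+180,175)).items():
    u,v=int(u),int(v);pr(n,at_d('top',u,v,d[v,u]))
E
```

```text
crate [[665.7 359.7  57. ]
 [665.1 287.8  57. ]
 [395.2 284.2  57. ]
 [394.5 354.9  57. ]]
len [271.3  71.9 269.9  70.7]
ctr [530.1 321.6  57. ]
ax 0.9
cell1 [429.6 320.1  57. ]
cell2 [496.6 321.1  57. ]
cell3 [563.6 322.1  57. ]
cell4 [630.6 323.2  57. ]
case [[ 672.6   76.1   79. ]
 [ 635.6 -354.6   79. ]
 [ 430.  -332.7   79. ]
 [ 469.    95.    79. ]]
len [204.5 432.2 206.8 429.5]
ctr [ 551.8 -129.    79. ]
yaw -95.1
jar [616.3 -17.3 173. ]
jar [510.5 -13.9 173. ]
jarc [559.3 318.2 108. ]
jard [629.8 323.9 108. ]
butt [587.2  37.7  30. ]
tip [ 552.7 -274.4   24. ]
L 314.0
yaw -96.3
pull [[608.9  73.3 102. ]
 [529.9  80.2 102. ]]
paneedge [[ 644.3 -139.4   77. ]
 [ 459.9 -125.9   77. ]]
beaker [775.2  72.7 100. ]
funnel [ 761.5 -152.8   40. ]
jA [616.5 -16.4 171.9]
jB [509.4 -13.4 174.6]
jc [559.8 319.3 107.9]
jd [629.7 322.6 108.6]
rim [ 654.8 -401.6   -2.3]
```

>>> jog_arm(plan=[0.378,-0.548,0.06,0,0,13.9,0.378,-0.548,0.06,0,0,13.9,0.378,-0.548,0.06,0,0,13.9,0.378,-0.548,0.06,0,0,13.9,0.378,-0.548,0.06,0,0,13.9,0.378,-0.548,0.06,0,0,13.9,0.378,-0.548,0.06,0,0,13.9,0.378,-0.548,0.06,0,0,13.9,0.378,-0.548,0.06,0,0,13.9,0.378,-0.548,0.06,0,0,13.9,0.378,-0.548,0.06,0,0,13.9,0.378,-0.548,0.06,0,0,13.9,0.378,-0.548,0.06,0,0,13.9,0.378,-0.548,0.06,0,0,13.9,0.378,-0.548,0.06,0,0,13.9,0.378,-0.548,0.06,0,0,13.9,0.378,-0.548,0.06,0,0,13.9,0.378,-0.548,0.06,0,0,13.9,0.378,-0.548,0.06,0,0,13.9], claw=0.094)

```text
clock: 2.0
eef_pos: [510.0, -13.4, 265.6]
eef_rot: [-3.142, 0.0, -3.141]
wrist_force: [-0.1, -1.1, -0.6]
finger_gap: 93.4
finger_force: 0.0
```

>>> jog_arm(plan=[0,0,-0.04,0,0,0,0,0,-0.08,0,0,0,0,0,-0.11,0,0,0,0,0,-0.134,0,0,0,0,0,-0.134,0,0,0,0,0,-0.134,0,0,0])

```text
clock: 2.6
eef_pos: [510.5, -13.9, 132.3]
eef_rot: [-3.142, 0.0, -3.141]
wrist_force: [-0.0, 0.5, 0.3]
finger_gap: 93.8
finger_force: 0.0
```

>>> jog_arm(plan=[0,0,0,0,0,0,0,0,0,0,0,0,0,0,0,0,0,0,0,0,0,0,0,0,0,0,0,0,0,0,0,0,0,0,0,0,0,0,0,0,0,0,0,0,0,0,0,0], claw=0.03, force=20)

```text
clock: 3.4
eef_pos: [510.2, -14.2, 131.5]
eef_rot: [-3.142, 0.0, 3.141]
wrist_force: [-0.5, 0.2, 1.3]
finger_gap: 49.6
finger_force: 20.0
```

```bash
python3 - <<'E'
from h import *
shot('scene','s1')
a=cv2.imread('pics/s1.png')[60:300,140:460]
cv2.imwrite('pics/s1c.png',cv2.resize(cv2.convertScaleAbs(a,alpha=1.5),None,fx=2.4,fy=2.4))
E
```

```text
(no output)
```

View pics/s1c.png

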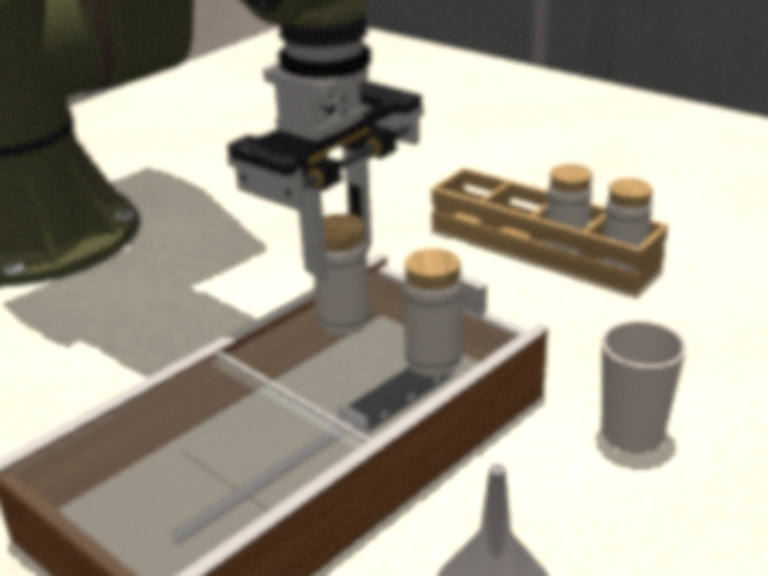

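The jar in the fingers is upright, with a 49.6 mm gap. I'll carry it to cell 1.

>>> jog_arm(plan=[0,0,0.01,0,0,0,0,0,0.03,0,0,0,0,0,0.055,0,0,0,0,0,0.075,0,0,0,-0.005,0.02,0.08,0,0,0,-0.012,0.05,0.08,0,0,0,-0.021,0.085,0.08,0,0,0,-0.03,0.125,0.08,0,0,0,-0.04,0.165,0.08,0,0,0,-0.05,0.205,0.08,0,0,0,-0.06,0.245,0.08,0,0,0,-0.069,0.28,0.08,0,0,0,-0.076,0.31,0.08,0,0,0,-0.079,0.328,0.08,0,0,0,-0.0805,0.334,0.08,0,0,0,-0.0805,0.334,0.08,0,0,0,-0.0805,0.334,0.08,0,0,0])

```text
clock: 5.15
eef_pos: [429.9, 319.1, 211.6]
eef_rot: [-3.141, 0.0, 3.141]
wrist_force: [0.9, 0.0, -1.2]
finger_gap: 49.3
finger_force: 20.0
```

```bash
python3 - <<'E'
from h import *
shot('top','t2')
a=cv2.imread('pics/t2.png')[150:280,170:300]
cv2.imwrite('pics/t2c.png',cv2.resize(cv2.convertScaleAbs(a,alpha=1.5),None,fx=4,fy=4))
E
```

```text
(no output)
```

View pics/t2c.png

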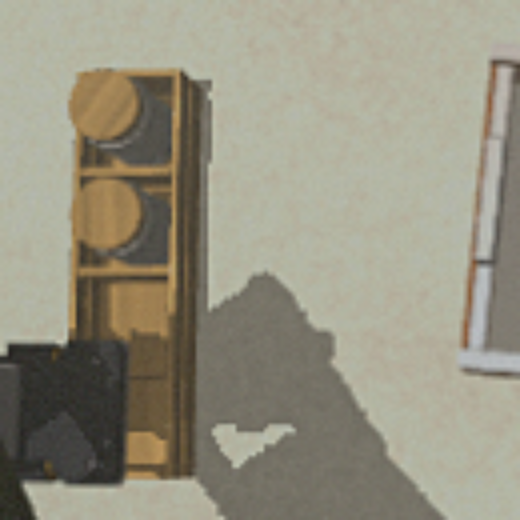

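The arm hides the jar from above, but it hovers over cell 1 (lower left cell, about (130,430) in the crop). Lowering slowly.

>>> jog_arm(plan=[0,0.001,-0.015,0,0,0,0,0.001,-0.04,0,0,0,0,0.001,-0.06,0,0,0,0,0.001,-0.08,0,0,0,0,0.001,-0.095,0,0,0,0,0.001,-0.107,0,0,0,0,0.001,-0.117,0,0,0,0,0.001,-0.126,0,0,0,0,0.001,-0.133,0,0,0,0,0.001,-0.138,0,0,0,0,0.001,-0.141,0,0,0,0,0.001,-0.143,0,0,0,0,0.001,-0.143,0,0,0])

```text
clock: 6.5
eef_pos: [429.7, 320.9, 68.4]
eef_rot: [3.142, 0.0, 3.141]
wrist_force: [0.3, -0.7, -1.7]
finger_gap: 49.4
finger_force: 20.0
```

>>> jog_arm(plan=[0,0,-0.001,0,0,0,0,0,-0.002,0,0,0,0,0,-0.002,0,0,0])

```text
clock: 6.8
eef_pos: [429.8, 320.9, 66.6]
eef_rot: [3.141, 0.0, 3.141]
wrist_force: [0.9, -0.0, -1.3]
finger_gap: 49.4
finger_force: 20.0
```

>>> jog_arm(plan=[0,0,0,0,0,0,0,0,0,0,0,0,0,0,0,0,0,0,0,0,0,0,0,0,0,0,0,0,0,0,0,0,0.01,0,0,0,0,0,0.04,0,0,0,0,0,0.08,0,0,0,0,0,0.12,0,0,0,0,0,0.15,0,0,0,0,0,0.18,0,0,0,0,0,0.18,0,0,0], claw=0.085)

```text
clock: 8.0
eef_pos: [430.7, 321.5, 251.3]
eef_rot: [3.138, 0.006, 3.141]
wrist_force: [1.3, 0.3, -0.6]
finger_gap: 85.4
finger_force: 0.0
```

>>> jog_arm(plan=[0.1866,-0.338,0.018,0,0,0,0.1866,-0.338,0.018,0,0,0,0.1866,-0.338,0.018,0,0,0,0.1866,-0.338,0.018,0,0,0,0.1866,-0.338,0.018,0,0,0,0.1866,-0.338,0.018,0,0,0,0.1866,-0.338,0.018,0,0,0,0.1866,-0.338,0.018,0,0,0,0.1866,-0.338,0.018,0,0,0,0.1866,-0.338,0.018,0,0,0,0.1866,-0.338,0.018,0,0,0,0.1866,-0.338,-0.02,0,0,0,0.1866,-0.338,-0.06,0,0,0,0.1866,-0.338,-0.09,0,0,0,0.1866,-0.338,-0.11,0,0,0,0.1866,-0.338,-0.115,0,0,0,0.1866,-0.338,-0.115,0,0,0], claw=0.094)

```text
clock: 9.7
eef_pos: [616.1, -16.3, 131.7]
eef_rot: [3.142, -0.0, -3.141]
wrist_force: [-0.5, -0.4, 0.9]
finger_gap: 93.6
finger_force: 0.0
```

>>> jog_arm(plan=[0,0,0,0,0,0,0,0,0,0,0,0,0,0,0,0,0,0,0,0,0,0,0,0,0,0,0,0,0,0,0,0,0,0,0,0,0,0,0,0,0,0,0,0,0,0,0,0], claw=0.03, force=20)

```text
clock: 10.5
eef_pos: [616.4, -17.2, 131.5]
eef_rot: [-3.142, 0.0, 3.141]
wrist_force: [-1.5, -0.2, 0.3]
finger_gap: 49.3
finger_force: 20.0
```

```bash
python3 - <<'E'
from h import *
shot('scene','s3')
a=cv2.imread('pics/s3.png')[60:300,140:460]
cv2.imwrite('pics/s3c.png',cv2.resize(cv2.convertScaleAbs(a,alpha=1.5),None,fx=2.4,fy=2.4))
E
```

```text
(no output)
```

View pics/s3c.png

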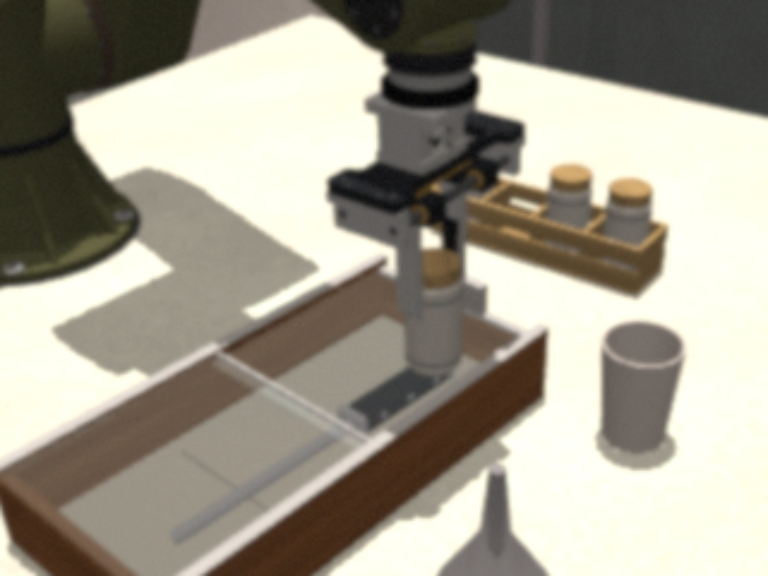

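Jar A is gripped upright. I'll carry it to cell 2.

>>> jog_arm(plan=[0,0,0.01,0,0,0,0,0,0.03,0,0,0,0,0,0.055,0,0,0,0,0,0.075,0,0,0,-0.007,0.02,0.08,0,0,0,-0.018,0.05,0.08,0,0,0,-0.03,0.085,0.08,0,0,0,-0.044,0.125,0.08,0,0,0,-0.058,0.165,0.08,0,0,0,-0.072,0.205,0.08,0,0,0,-0.087,0.245,0.08,0,0,0,-0.1,0.28,0.08,0,0,0,-0.111,0.312,0.08,0,0,0,-0.117,0.33,0.08,0,0,0,-0.1197,0.338,0.08,0,0,0,-0.1197,0.338,0.08,0,0,0,-0.1197,0.338,0.08,0,0,0])

```text
clock: 12.25
eef_pos: [497.0, 320.1, 211.6]
eef_rot: [-3.141, 0.0, 3.141]
wrist_force: [0.1, 0.8, -1.3]
finger_gap: 48.9
finger_force: 20.0
```

>>> jog_arm(plan=[0,0,-0.015,0,0,0,0,0,-0.04,0,0,0,0,0,-0.06,0,0,0,0,0,-0.08,0,0,0,0,0,-0.095,0,0,0,0,0,-0.107,0,0,0,0,0,-0.117,0,0,0,0,0,-0.126,0,0,0,0,0,-0.133,0,0,0,0,0,-0.138,0,0,0,0,0,-0.141,0,0,0,0,0,-0.143,0,0,0,0,0,-0.145,0,0,0,0,0,-0.145,0,0,0])

```text
clock: 13.65
eef_pos: [496.8, 320.9, 66.6]
eef_rot: [3.141, 0.0, 3.141]
wrist_force: [0.5, -0.4, -1.7]
finger_gap: 49.2
finger_force: 20.0
```

Release, rise, then look from above while moving clear.

>>> jog_arm(plan=[0,0,0,0,0,0,0,0,0,0,0,0,0,0,0,0,0,0,0,0,0,0,0,0,0,0,0,0,0,0,0,0,0.01,0,0,0,0,0,0.04,0,0,0,0,0,0.08,0,0,0,0,0,0.12,0,0,0,0,0,0.12,0,0,0,0.073,-0.166,0.12,0,0,0,0.073,-0.166,0.12,0,0,0,0.073,-0.166,0.12,0,0,0,0.073,-0.166,0.12,0,0,0,0.073,-0.166,0.12,0,0,0,0.073,-0.166,0.12,0,0,0], claw=0.085)

```text
clock: 15.25
eef_pos: [569.6, 154.7, 186.5]
eef_rot: [3.141, -0.0, 3.14]
wrist_force: [-0.1, -0.0, -0.6]
finger_gap: 84.9
finger_force: 0.0
```

```bash
python3 - <<'E'
from h import *
shot('top','t4')
a=cv2.imread('pics/t4.png')[150:280,175:335]
cv2.imwrite('pics/t4c.png',cv2.resize(cv2.convertScaleAbs(a,alpha=1.5),None,fx=4.6,fy=4.6))
print(manip.read_state())
E
```

```text
{'clock': 15.3, 'joints': array([ 2.04471497e-01,  4.04462703e-01,  1.42513382e+00,  2.14203648e-04,
        1.31211367e+00, -1.36635764e+00]), 'qd': array([ 0.02001705, -0.00175553,  0.00123302, -0.00040377, -0.00213814,
       -0.00170032]), 'effort': array([-1.77420616e+00, -5.87400627e+01, -3.52270997e+01, -5.40133612e-02,
        7.37678935e-02, -4.26761352e-02]), 'eef_pos': array([569.31806598, 155.49510833, 186.47545917]), 'eef_rot': array([ 3.14141376e+00, -1.57130680e-04,  3.14157067e+00]), 'wrist_force': array([-0.11140809, -0.08335272,  0.68508187]), 'moment': array([ 0.02459954, -0.04290996, -0.04759541]), 'finger_force': 0.0, 'finger_gap': 85.33115373873154}
```

View pics/t4c.png

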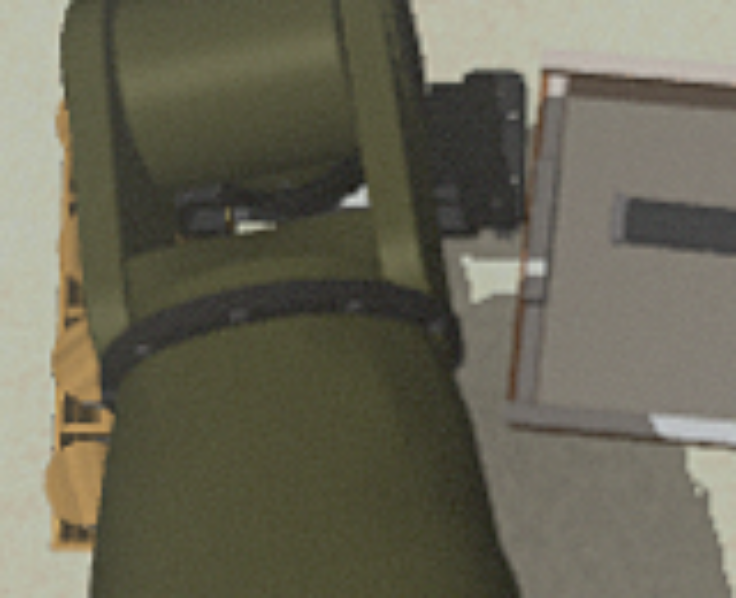

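The jars' wooden tops show in cells 1 and 2, at (75,480) and (75,355). The steel hasn't moved. I'll close the fingers, turn, and go down behind the pull bar.

>>> jog_arm(plan=[0,-0.015,-0.03,0,0,-96.3,0,-0.03,-0.06,0,0,-96.3,0,-0.033,-0.1,0,0,-96.3,0,-0.033,-0.104,0,0,-96.3,0,-0.033,-0.104,0,0,-96.3,0,-0.033,-0.104,0,0,-96.3,0,-0.033,-0.104,0,0,-96.3,0,-0.033,-0.104,0,0,-96.3,0,-0.033,-0.104,0,0,-96.3,0,-0.033,-0.104,0,0,-96.3,0,-0.033,-0.104,0,0,-96.3,0,-0.033,-0.104,0,0,-96.3,0,-0.033,-0.104,0,0,-96.3,0,-0.033,-0.104,0,0,-96.3], claw=0.0)

```text
clock: 16.7
eef_pos: [569.3, 122.8, 82.5]
eef_rot: [3.142, -0.0, 1.463]
wrist_force: [-1.3, 0.1, -0.4]
finger_gap: 0.6
finger_force: 0.0
```

>>> jog_arm(plan=[-0.001,-0.01,0,0,0,0,-0.002,-0.02,0,0,0,0,-0.003,-0.03,0,0,0,0,-0.004,-0.042,0,0,0,0,-0.005,-0.055,0,0,0,0,-0.006,-0.07,0,0,0,0,-0.008,-0.085,0,0,0,0,-0.009,-0.1,0,0,0,0,-0.01,-0.115,0,0,0,0,-0.012,-0.13,0,0,0,0,-0.013,-0.145,0,0,0,0,-0.014,-0.16,0,0,0,0,-0.016,-0.175,0,0,0,0,-0.017,-0.188,0,0,0,0,-0.018,-0.2,0,0,0,0,-0.019,-0.21,0,0,0,0,-0.019,-0.216,0,0,0,0,-0.02,-0.22,0,0,0,0,-0.02,-0.222,0,0,0,0,-0.02,-0.222,0,0,0,0])

```text
clock: 18.7
eef_pos: [549.7, -100.2, 82.4]
eef_rot: [3.142, 0.0, 1.461]
wrist_force: [0.5, -0.2, 0.5]
finger_gap: 0.5
finger_force: 0.0
```

>>> jog_arm(plan=[0,-0.002,0,0,0,0,0,-0.004,0,0,0,0,0,-0.006,0,0,0,0,0,-0.006,0,0,0,0])

```text
clock: 19.1
eef_pos: [549.5, -103.9, 82.4]
eef_rot: [-3.14, -0.004, 1.461]
wrist_force: [-1.7, 18.5, 4.3]
finger_gap: 0.4
finger_force: 8.8
```

The lid is at its stop (18 N). I'll back off and look at the steel.

>>> jog_arm(plan=[0,0.012,0,0,0,0,0,0.02,0.02,0,0,0,0,0.05,0.06,0,0,0,0.01,0.1,0.1,0,0,0,0.02,0.15,0.12,0,0,0,0.02,0.2,0.12,0,0,0,0.02,0.24,0.12,0,0,0,0.02,0.26,0.12,0,0,0,0.02,0.26,0.12,0,0,0], claw=0.06)

```text
clock: 20.0
eef_pos: [569.2, 157.2, 202.4]
eef_rot: [3.141, -0.0, 1.465]
wrist_force: [-0.2, -0.8, -1.5]
finger_gap: 59.7
finger_force: 0.0
```

```bash
python3 - <<'E'
from h import *
shot('top','t5')
a=cv2.imread('pics/t5.png')[160:265,280:465]
cv2.imwrite('pics/t5c.png',cv2.resize(cv2.convertScaleAbs(a,alpha=1.6,beta=10),None,fx=4.3,fy=4.3,interpolation=cv2.INTER_CUBIC))
E
```

```text
(no output)
```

View pics/t5c.png

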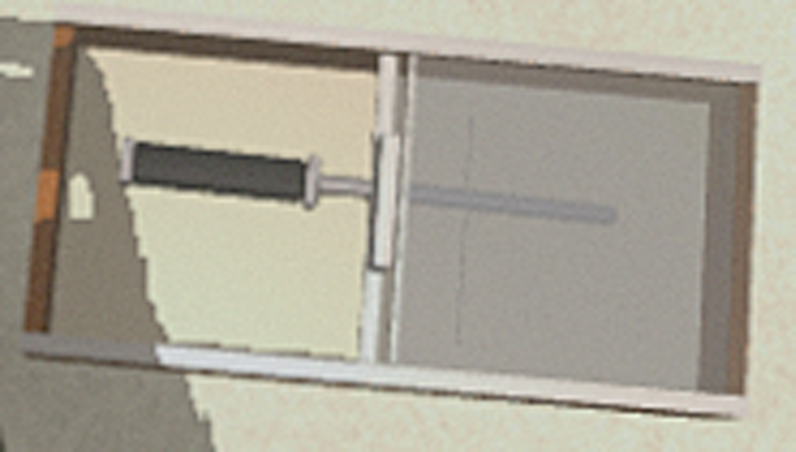

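The lid is fully open and the steel hasn't moved: butt at (124,160), guard at (312,181), tip at (616,215). I'll go over the front of the handle and down.

>>> jog_arm(plan=[0.0074,-0.2067,0,0,0,0,0.0074,-0.2067,0,0,0,0,0.0074,-0.2067,0,0,0,0,0.0074,-0.2067,0,0,0,0,0.0074,-0.2067,0,0,0,0,0.0074,-0.2067,0,0,0,0,0.0074,-0.2067,-0.03,0,0,0,0.0074,-0.2067,-0.06,0,0,0,0.0074,-0.2067,-0.09,0,0,0,0.0074,-0.2067,-0.12,0,0,0,0.0074,-0.2067,-0.145,0,0,0,0.0074,-0.2067,-0.16,0,0,0,0.0074,-0.2067,-0.172,0,0,0,0.0074,-0.2067,-0.18,0,0,0,0.0074,-0.2067,-0.185,0,0,0,0.0074,-0.2067,-0.187,0,0,0,0.0074,-0.2067,-0.187,0,0,0])

```text
clock: 21.75
eef_pos: [577.3, -52.9, 15.8]
eef_rot: [3.141, 0.0, 1.461]
wrist_force: [0.9, -0.5, 0.3]
finger_gap: 60.3
finger_force: 0.0
```

>>> jog_arm(plan=[0,0,0,0,0,0,0,0,0,0,0,0,0,0,0,0,0,0,0,0,0,0,0,0,0,0,0,0,0,0,0,0,0,0,0,0,0,0,0,0,0,0,0,0,0,0,0,0], claw=0.01, force=50)

```text
clock: 22.55
eef_pos: [577.1, -52.8, 15.5]
eef_rot: [3.141, 0.0, 1.461]
wrist_force: [-0.3, 0.6, 1.5]
finger_gap: 26.1
finger_force: 50.0
```

```bash
python3 - <<'E'
from h import *
d=np.array([-.11,-.994,0]);d/=np.linalg.norm(d);z=np.array([0,0,1.]);n=np.cross(z,d)*-1
n=np.array([.994,-.11,0]);print(np.cross(n,d))
def tcp(s,tipz,th):  # along-axis coordinate of tip (backwards s), relative coords; origin TCP start
    t=np.radians(th)
    tip=d*(224-s)+z*(8.6+tipz)
    r=R.from_rotvec(n*t).as_matrix()
    return tip+r@(-224*d-8.6*z), np.degrees(n*t)
def chk(s,tipz,th):
    t=np.radians(th);zt=24+tipz   # abs tip height; tip case x ~ 150
    xt=150-s; u=(xt+16)/np.cos(t)
    lid=zt+u*np.sin(t)+6/np.cos(t) if xt>-16 else None
    return lid, zt+315*np.sin(t)-12, xt-315*np.cos(t)
wp=[(0,4,0),(20,4,0)]+[(20,2,a) for a in (2,4,6,8,10,12)]+[(20+s*np.cos(.209),2+s*np.sin(.209),12) for s in range(15,181,15)]+[(196,38+l,12) for l in(20,60,100,120)]
for w in wp:
    p,a=tcp(*w); print(np.round(p/1000,4),np.round(a,1),[None if c is None else round(c,1) for c in chk(*w)])
E
```

```text
[ 0.       -0.       -1.000068]
[0.    0.    0.004] [ 0. -0.  0.] [np.float64(34.0), np.float64(16.0), np.float64(-165.0)]
[0.0022 0.0199 0.004 ] [ 0. -0.  0.] [np.float64(34.0), np.float64(16.0), np.float64(-185.0)]
[0.0022 0.02   0.0098] [ 2.  -0.2  0. ] [np.float64(37.1), np.float64(25.0), np.float64(-184.8)]
[0.0022 0.0199 0.0176] [ 4.  -0.4  0. ] [np.float64(42.2), np.float64(36.0), np.float64(-184.2)]
[0.0022 0.0196 0.0255] [ 6.  -0.7  0. ] [np.float64(47.4), np.float64(46.9), np.float64(-183.3)]
[0.0021 0.0189 0.0333] [ 8.  -0.9  0. ] [np.float64(52.6), np.float64(57.8), np.float64(-181.9)]
[0.002 0.018 0.041] [ 9.9 -1.1  0. ] [np.float64(57.8), np.float64(68.7), np.float64(-180.2)]
[0.0019 0.0168 0.0488] [11.9 -1.3  0. ] [np.float64(63.2), np.float64(79.5), np.float64(-178.1)]
[0.0035 0.0314 0.0519] [11.9 -1.3  0. ] [np.float64(63.2), np.float64(82.6), np.float64(-192.8)]
[0.0051 0.046  0.055 ] [11.9 -1.3  0. ] [np.float64(63.2), np.float64(85.7), np.float64(-207.5)]
[0.0067 0.0605 0.0581] [11.9 -1.3  0. ] [np.float64(63.1), np.float64(88.8), np.float64(-222.1)]
[0.0083 0.075
[... 473 characters left out ...]

[0.0164 0.1481 0.0768] [11.9 -1.3  0. ] [np.float64(63.1), np.float64(107.5), np.float64(-310.2)]
[0.018  0.1626 0.0799] [11.9 -1.3  0. ] [None, np.float64(110.6), np.float64(-324.9)]
[0.0196 0.1772 0.083 ] [11.9 -1.3  0. ] [None, np.float64(113.7), np.float64(-339.5)]
[0.0212 0.1918 0.0861] [11.9 -1.3  0. ] [None, np.float64(116.8), np.float64(-354.2)]
[0.0212 0.1917 0.1048] [11.9 -1.3  0. ] [None, np.float64(135.5), np.float64(-354.1)]
[0.0212 0.1917 0.1448] [11.9 -1.3  0. ] [None, np.float64(175.5), np.float64(-354.1)]
[0.0212 0.1917 0.1848] [11.9 -1.3  0. ] [None, np.float64(215.5), np.float64(-354.1)]
[0.0212 0.1917 0.2048] [11.9 -1.3  0. ] [None, np.float64(235.5), np.float64(-354.1)]
```

>>> jog_arm(plan=[0,0,0.002,0,0,0,0,0,0.004,0,0,0,0.0005,0.005,0.004,0,0,0,0.001,0.01,0.004,0,0,0,0.0016,0.015,0.004,0,0,0,0.002,0.02,0.004,0,0,0,0.002,0.02,0.008,2,-0.2,0,0.002,0.02,0.0156,4,-0.4,0,0.002,0.0196,0.0235,6,-0.7,0,0.002,0.019,0.0313,8,-0.9,0,0.002,0.018,0.039,9.9,-1.1,0,0.002,0.0174,0.0429,10.9,-1.2,0,0.002,0.0174,0.0429,10.9,-1.2,0,0.002,0.0174,0.0429,10.9,-1.2,0])

```text
clock: 23.95
eef_pos: [578.9, -35.3, 58.0]
eef_rot: [-3.141, -0.191, 1.461]
wrist_force: [-0.9, 0.3, -2.2]
finger_gap: 25.3
finger_force: 50.0
```

```bash
python3 - <<'E'
from h import *
shot('scene','s6')
a=cv2.imread('pics/s6.png')[100:340,140:460]
cv2.imwrite('pics/s6c.png',cv2.resize(cv2.convertScaleAbs(a,alpha=1.5),None,fx=2.4,fy=2.4))
print(manip.read_state()['moment'])
E
```

```text
[-0.16506931  0.05704246 -0.05082108]
```

View pics/s6c.png

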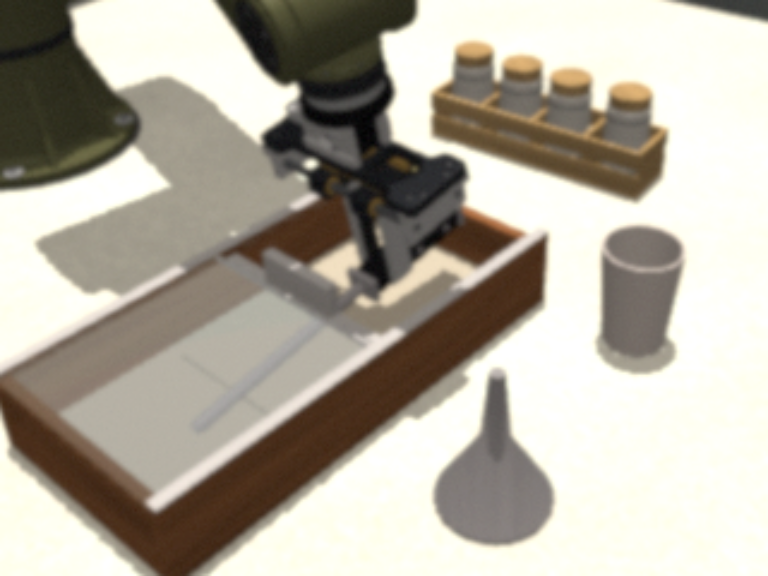

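All four jars stand in the crate. The steel is tilted with its tip free at (200,425), and the wrist carries only its weight. I'll pull it back along its axis, then lift.

>>> jog_arm(plan=[0.0008,0.0073,0.0014,0,0,0,0.0024,0.022,0.0043,0,0,0,0.004,0.0366,0.0071,0,0,0,0.0057,0.0513,0.01,0,0,0,0.0073,0.066,0.0129,0,0,0,0.0089,0.0806,0.0157,0,0,0,0.0105,0.0953,0.0186,0,0,0,0.0122,0.11,0.0214,0,0,0,0.0138,0.1246,0.0243,0,0,0,0.0154,0.1393,0.0271,0,0,0,0.017,0.154,0.03,0,0,0,0.0187,0.1686,0.0328,0,0,0,0.0198,0.179,0.0348,0,0,0,0.0198,0.179,0.0348,0,0,0])

```text
clock: 25.4
eef_pos: [598.9, 144.9, 93.4]
eef_rot: [3.141, -0.192, 1.462]
wrist_force: [-0.2, -0.2, -2.9]
finger_gap: 25.7
finger_force: 50.0
```

>>> jog_arm(plan=[0,0,0.008,0,0,0,0,0,0.025,0,0,0,0,0,0.045,0,0,0,0,0,0.065,0,0,0,0,0,0.085,0,0,0,0,0,0.105,0,0,0,0,0,0.12,0,0,0,0,0,0.13,0,0,0,0,0,0.135,0,0,0,0,0,0.135,0,0,0,0,0,0.135,0,0,0,0,0,0.135,0,0,0,0,0,0.135,0,0,0])

```text
clock: 26.7
eef_pos: [598.7, 143.5, 227.6]
eef_rot: [-3.141, -0.191, 1.46]
wrist_force: [-0.0, -0.8, -1.4]
finger_gap: 25.8
finger_force: 50.0
```

```bash
python3 - <<'E'
from h import *
shot('scene','s7')
a=cv2.imread('pics/s7.png')[60:320,130:460]
cv2.imwrite('pics/s7c.png',cv2.resize(cv2.convertScaleAbs(a,alpha=1.5),None,fx=2.3,fy=2.3))
s=manip.read_state();print(s['qd'],s['moment'],s['eef_pos'])
E
```

```text
[-0.00210467 -0.0009819  -0.00130069  0.00164231  0.00275044 -0.00016012] [-0.09211996  0.09456419  0.00393108] [598.71716133 143.56623566 227.68957571]
```

View pics/s7c.png

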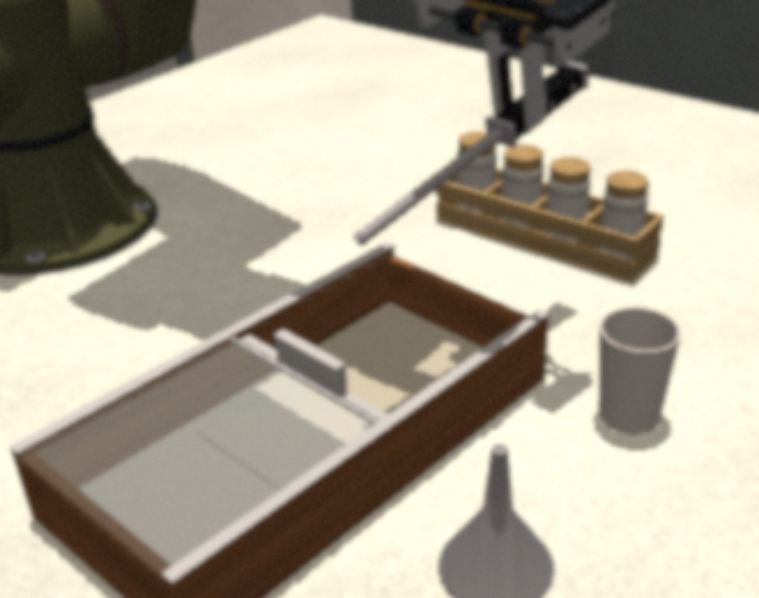

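The steel is held clear, with its tip at about 190 mm and its butt at about 250 mm. All four jars are upright and the beaker and funnel haven't moved.

```bash
python3 -c "
from cell import manip
print(manip.sign_off())"
```

```text
the job is handed in; nothing more can be done
None
```

The job is handed in, but no verdict came back: both jars stand in the crate's two empty cells, the lid is fully open, and the steel is held still and clear, its ends at about 190 and 250 mm.

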